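# Lift the round roll with the tongs for a look at its base

## Task

Pick up the serving tongs from the bench, take the small round roll off the baking sheet with them (with the tongs only: the gripper must not touch the roll), squeezing it gently, and lift it at least 10 cm clear of the sheet so that its base can be checked. Finish while holding it there, still, clamped between the two tips of the tongs; leave the finger bun and the chocolate pastry where they lie.

Things in the scene. Friction and masses are not known exactly. Their poses are not given: they have to be found in the camera images.
- tongs_grip (a point): Serving tongs, 245 mm, 110 g: two sprung steel arms 22 mm tall with black rubber sleeves, lying flat, opening sideways. This point: mid-handle between the arms, half-way up (15 mm over the bench at rest), at the centre of mass; x along the tongs to the tips, z up. Hinge pin 105 mm behind. Handle here 62 mm wide over the sleeves at rest, 57 part-squeezed, about 47 with the tips on the roll.
- tongs_mouth (a point): Mouth of the tongs, midway between the tip plates, 110 mm ahead of tongs_grip along its x, same height and axes. Tip plates: 40 mm long (20 either way along x), 30 mm tall (15 up and down), 3 mm thick, bent to a shallow V that centres a round thing. Gap 95 mm at rest (91 at the ends), 85 with the handle squeezed to 57 mm, 62 on the roll.
- tongs_left: Left arm (+y) of the tongs with its tip plate; origin on the hinge pin, half-way up. Sleeve from 52 mm behind to 31 mm ahead of tongs_grip; at rest its outer face splays 4.5 degrees outward towards the tip, and it is parallel to the other when closed on the roll. Squeezing at tongs_grip takes 4 N a side to start, 6 N at the roll; half of any further squeeze reaches the roll.
- tongs_right: Right arm (-y) of the tongs, mirror image of the left; origin on the hinge pin, half-way up. The spring reopens the arms as the squeeze is eased and keeps them against the fingers, so part-squeezed tongs (57 mm) can be carried with the mouth open. The tip moves 2 mm for each 1 mm at the handle.
- roll_center (a point): The small round bread roll with a cross cut in its top, golden brown: 62 mm across (widest from 16 to 26 mm above its flat base), 47 mm high, 40 to 75 g. This point is its centre, 23 mm above its base, z up. It stands loose on the sheet, in one of three places in a row across it.
- tray_center (a point): Dark steel baking sheet, 440 mm (x) by 330 mm (y), paper on it; it does not move. This point: middle of its upper face, 2 mm above the bench. Lip 10 mm above the bench all round. Three baked things stand about 35 mm to the +x side of its middle, in a row along its y some 108 mm apart, so each can be reached from the -x side without passing over another.
- finger_bun_center (a point): Bystander: long bun on the sheet, 103 mm long (its x), 37 mm wide, 38 mm high; this is its centre, 19 mm above its base. Leave alone.
- choc_pastry_center (a point): Bystander: oblong puff pastry with two chocolate sticks on the sheet, 84 mm long (its x), 54 mm wide, 34 mm high; this is its centre, 17 mm above its base. Leave alone.
Not all that is in view belongs to the job. What is shaped like the part that bears roll_center but grey, pink or turquoise is not meant.

How it is judged:
By the outcome, as a careful person would: the job done as asked, in the order asked, and still so for the second after the job is handed in, while the arm keeps its last pose, push and grip.
It also fails if it takes over 53 s, if anything falls off the work surface, if the arm or the gripper's body presses on something with over 40 N, if the wrist force passes 120 N, or if a joint passes its speed limit or range.

## Robot

A 6-joint arm with a two-finger parallel gripper is mounted at the origin on the work surface. World frame = base frame: x ahead of the robot, y to its left, z up, the work surface at z = 0. Lengths are in mm, angles in rad, forces in N, time in s.
With the tool pointing down it reaches from about 350 to 775 mm from the base axis. Payload 7.3 kg.
Tool frame: the origin (TCP) lies midway between the tips of the shut fingers; the grasp point (between the pads) lies 19 mm behind it; z points along the fingers, y is the direction in which the jaws open and shut (so a half turn about z gives the same grasp; the last joint's range is limited). The gripper opens to 92 mm and grips with 3 to 60 N. Pads are 19 mm wide; open, the fingers measure 130 mm over their backs; the gripper's body (75 mm by 190 mm) begins 47 mm behind the grasp point.
Start: joints at [1.175, 0.342, 1.524, -0, 1.275, -0.146], TCP at [129.769, 508.729, 226.741] pointing down, gripper open.
Joint ranges: [-2.53, 2.53], [-0.77, 2.02], [0.04, 2.7], [-1, 4.14], [0.28, 2.66], [-3.11, 3.11]. Speed limits (rad/s): [2.57, 2.57, 3.14, 3.14, 3.14, 3.14].

## Interface

Orientations are given as [roll, pitch, yaw] about the fixed x, y, z axes, in that order (R = Rz(yaw) Ry(pitch) Rx(roll)).
In Python, from plant import sensors, imaging, ticket gives the robot as it stands. The module is installed in compiled form; this text tells all that it offers.
- The arm moves only by the tool arm_command, never from a script. Its argument "increments" is one flat list of numbers, 5 for each row, row after row: the closure, from 0 (fully open) to 1 (shut), then the shift along the tool's x, y, z in mm, then the turn about the tool's z in degrees. In form: [hand, dx, dy, dz, spin, hand, dx, dy, dz, spin, ...]. A call has 1 to 20 rows; each row is the pose to reach, as a shift and turn from the pose commanded when the call began, along the tool's axes at that moment; what a row does not reach only later rows make up. A row lasts 1/8 s, in which the tool goes at most 62.5 mm and 10.7 degrees, less where a joint would pass 70% of its speed; a pose out of reach is approached as far as the arm can. A call with a gripper value outside its range is refused whole. The fingers move at their own pace and stop on an object; the grip force is fixed at half the most. Time passes only in rows, so rows that repeat a pose let the fingers close. It gives the time, the measured TCP pose, the force and the opening at its end, in the units of the state.
- sensors.get_obs(): the state, without advancing time (a new reading comes with each control period).
- imaging.capture(name): name is "scene" or "top"; returns the picture (420x560x3 uint8, blue, green, red); there is no depth.
- imaging.calibration(name): a dict with "fx", "fy", "cx", "cy" (pixels), "world_to_cam" (4x4, takes a point from world to camera coordinates). Camera axes: x right, y down, z forward; pixel columns grow to the right and rows downward; lengths in mm; the calibration is good to about 2 mm. A picture is of the moment at which its call begins. calibration takes no time and is no camera call.
- ticket.close_job(): hands the job in, once; it reports no verdict.
The state is a dict: "time": time; "joint_positions": joint angles; "dq": joint speeds; "tau": joint torques, N m; "tool_pos": TCP position; "tcp_rot": TCP orientation; "contact_force": force on the tool from outside, world axes, zero at the start; "moment": the same for the moment, N m; "grip_width": finger opening in mm.
Only numpy, scipy, OpenCV 4.12 (cv2) and the standard library are available. Lean on these libraries where they do the work, as an engineer would, in place of code of your own. Each camera call takes 0.05 s, during which the arm holds its last target. There are 200 camera calls.

## Working session

There is one attempt and no reset: what is moved stays moved. The work goes in short steps, Python scripts to look and compute and a tool call to move; the robot and the scene stay as the last step left them, time stands still between calls to the robot, and variables do not carry over. Pictures are saved under pics/ and viewed, about 8 in all and at most 12, crops included, and the job is handed in when it is done.

Besides the shell and the picture viewer there is one more tool, called after "Request:" by a JSON object that holds its "api" and its "payload". arm_command: Moves the arm, as the interface text tells. Its arguments: {"type":"object","properties":{"increments":{"type":"array","items":{"type":"number"}}},"required":["increments"]}

```bash
mkdir -p pics; cat > h.py <<'E'
import numpy as np, cv2
from plant import sensors, imaging, ticket
def ray(cam,u,v,z):
    c=imaging.calibration(cam); T=np.array(c["world_to_cam"]); R=T[:3,:3]; o=-R.T@T[:3,3]
    d=R.T@np.array([(u-c["cx"])/c["fx"],(v-c["cy"])/c["fy"],1]); return o+d*(z-o[2])/d[2]
def proj(cam,p):
    c=imaging.calibration(cam); T=np.array(c["world_to_cam"]); q=T[:3,:3]@np.array(p)+T[:3,3]
    return np.array([c["fx"]*q[0]/q[2]+c["cx"],c["fy"]*q[1]/q[2]+c["cy"]])
E
python3 - <<'E'
from h import *
a=imaging.capture("scene");b=imaging.capture("top")
cv2.imwrite("pics/scene0.png",a);cv2.imwrite("pics/top0.png",b)
for n in("scene","top"):
    c=imaging.calibration(n);T=np.array(c["world_to_cam"]);print(n,c["fx"],(-T[:3,:3].T@T[:3,3]).round(),T[:3,:3].round(2).tolist())
o=sensors.get_obs();print(o)
E
```

```text
scene 460.5484515084988 [1107. -283.  968.] [[0.26, 0.97, 0.01], [0.81, -0.22, -0.55], [-0.53, 0.15, -0.84]]
top 500.0856366545902 [ 420. -115. 1267.] [[0.01, -1.0, -0.01], [-0.99, -0.01, -0.1], [0.1, 0.01, -0.99]]
{'time': 0.1, 'joint_positions': array([ 1.17502817e+00,  3.42680750e-01,  1.52491117e+00, -3.06389579e-05,
        1.27538668e+00, -1.46035081e-01]), 'dq': array([-0.00092899, -0.00121705, -0.00297347,  0.0010228 ,  0.00075008,
        0.00025246]), 'tau': array([ 1.95416542e-03, -4.32001984e+01, -2.44696462e+01,  7.19692907e-02,
        5.24903624e-02, -4.81190375e-05]), 'tool_pos': array([129.61810467, 508.38056348, 226.10367701]), 'tcp_rot': array([-3.14021719e+00, -1.72691579e-04,  2.89186840e+00]), 'contact_force': array([0.32271256, 0.30876711, 0.12683886]), 'moment': array([-0.0718678 ,  0.02041332,  0.06658224]), 'grip_width': 91.63200963314245}
```

View pics/scene0.png

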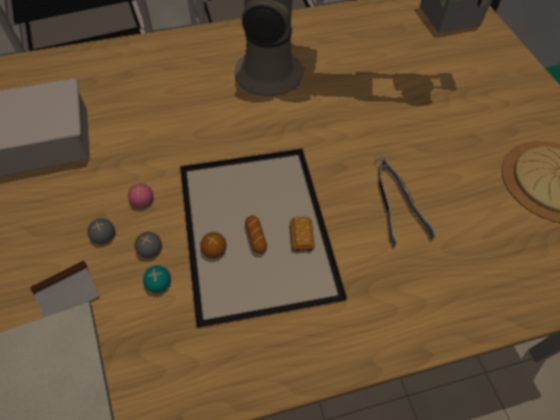

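View pics/top0.png

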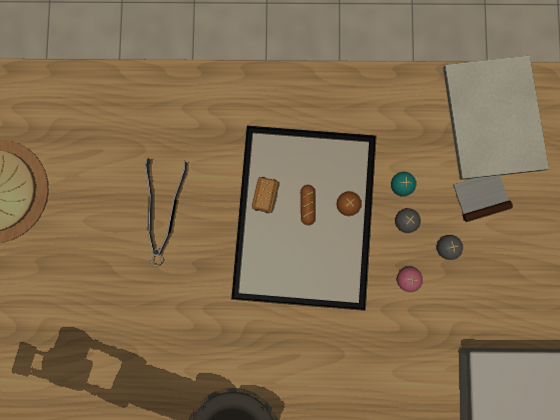

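The scene view shows the tongs with their hinge at about (382,163) and tips at (393,243) and (431,235). In the top view the hinge is at (158,259) and the tips at (150,160) and (187,163).

Things that could be taken for the roll, in top-view pixels:
- golden brown at (349,204), standing on the sheet: this is my choice
- turquoise at (404,184)
- grey at (408,221) and (450,247)
- pink at (410,279)
- finger bun at (308,205)
- pastry at (265,195)

I'll check the choice in a close crop.

```bash
python3 - <<'E'
from h import *
b=cv2.imread("pics/top0.png")
A=cv2.resize(b[145:275,120:210],None,fx=4.4,fy=4.4,interpolation=cv2.INTER_CUBIC)  # 396x572
B=cv2.resize(b[120:212+98,300:380][50:140],None,fx=4.4,fy=4.4,interpolation=cv2.INTER_CUBIC) #starts row170
B=cv2.copyMakeBorder(B,0,A.shape[0]-B.shape[0],0,0,cv2.BORDER_CONSTANT)
cv2.imwrite("pics/crop0.png",np.hstack([A,B]));print(A.shape,B.shape)
E
```

```text
(572, 396, 3) (572, 352, 3)
```

View pics/crop0.png

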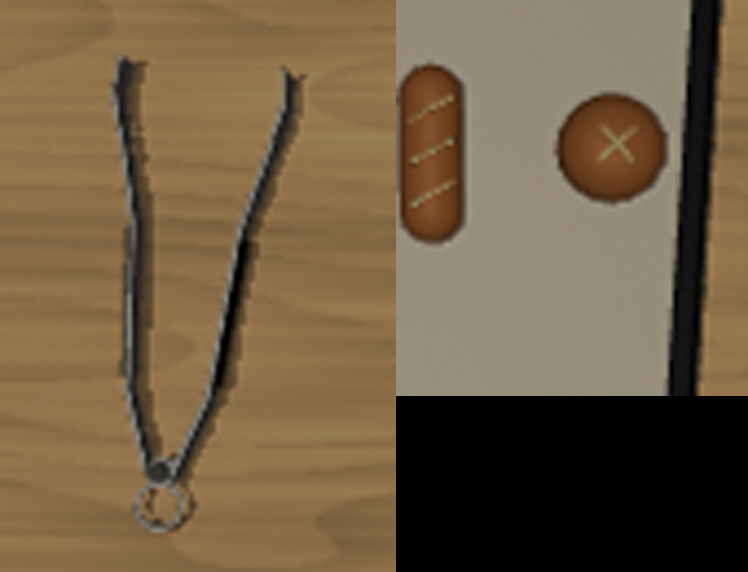

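```bash
cat > fit.py <<'E'
from h import *
from scipy.optimize import least_squares
P=lambda x,y:(120+x/4.4,145+y/4.4)
obs=[(P(160,470),(-105,0,26)),(P(120,62),(130,47,30)),(P(290,72),(130,-47,30)),
 (P(133,230),(31,31,26)),(P(127,378),(-52,25,26)),(P(243,238),(31,-31,26)),(P(216,385),(-52,-25,26))]
def f(p,r=False):
    out=[]
    for (u,v),(x,y,z) in obs:
        q=ray("top",u,v,z); c,s=np.cos(p[2]),np.sin(p[2])
        out+=[p[0]+c*x-s*y-q[0],p[1]+s*x+c*y-q[1]]
    return np.array(out)
s=least_squares(f,[350,250,0],loss='soft_l1');print(s.x,np.degrees(s.x[2]));print(f(s.x).reshape(-1,2).round(1))
# roll: top-view circle + scene check
print("roll top", ray("top",300+215.5/4.4,170+147/4.4,2+23))
print("cross", ray("top",300+220.5/4.4,170+144/4.4,2+47))
g=cv2.imread("pics/scene0.png")[215:275,190:235]
h=cv2.cvtColor(g,cv2.COLOR_BGR2HSV);m=((h[...,1]>150)&(h[...,0]<20)).astype(np.uint8)
n,l,st,ce=cv2.connectedComponentsWithStats(m);i=1+st[1:,4].argmax();print(ce[i]+[190,215],st[i]);print("roll scene",ray("scene",*(ce[i]+[190,215]),25))
t=[ray("top",u,v,10) for u,v in((248,127),(375,137),(365,308),(233,299))];print("tray",np.round(t),np.mean(t,0))
E
python3 fit.py
```

```text
[ 548.30003384  184.80871777 -471.31979236] -27004.634903080114
[[-2.5 -0.4]
 [ 3.1 -2.1]
 [ 0.7  1.7]
 [-0.5 -0.4]
 [ 0.6 -0.2]
 [-1.4  0.6]
 [ 0.2  0.5]]
roll top [ 570.30515288 -283.92233555   25.        ]
cross [ 569.10587599 -283.4450162    49.        ]
[212.83509514 245.01902748] [ 11  18  24  25 473]
roll scene [ 572.01508671 -282.98641783   25.        ]
tray [[ 768.  -28.   10.]
 [ 744. -354.   10.]
 [ 312. -324.   10.]
 [ 331.    3.   10.]] [ 538.80616015 -175.49587768   10.        ]
```

```bash
cat >> h.py <<'E'
from scipy.spatial.transform import Rotation as Ro
def go(pos,yaw=None):
    o=sensors.get_obs(); R=Ro.from_euler("xyz",o["tcp_rot"]); d=R.inv().apply(np.array(pos)-o["tool_pos"])
    print("from",o["tool_pos"].round(1),np.degrees(o["tcp_rot"]).round(2),"w",round(o["grip_width"],1),"inc",d.round(1),
      "spin", None if yaw is None else round((np.degrees(o["tcp_rot"][2])-yaw+180)%360-180,2))
E
python3 -c "
from h import *
go((548.3,184.8,100),175.4)"
```

```text
from [129.6 508.4 226.1] [-1.7992e+02 -1.0000e-02  1.6569e+02] w 91.6 inc [-485.7 -209.9  126.3] spin -9.71
```

Request:
{"api": "arm_command", "payload": {"increments": [0, -50, -22, 10, -2, 0, -100, -43, 22, -4, 0, -150, -65, 36, -6, 0, -200, -86, 50, -8, 0, -250, -108, 65, -9.7, 0, -300, -130, 80, -9.7, 0, -350, -151, 92, -9.7, 0, -400, -173, 105, -9.7, 0, -445, -192, 118, -9.7, 0, -475, -205, 126, -9.7, 0, -486, -210, 126, -9.7, 0, -486, -210, 126, -9.7, 0, -486, -210, 126, -9.7, 0, -486, -210, 126, -9.7]}}

```text
time: 1.85
tool_pos: [548.1, 186.1, 101.2]
tcp_rot: [3.141, 0.0, 3.063]
contact_force: [0.2, 0.2, 0.0]
grip_width: 91.8
```

```bash
python3 - <<'E'
from h import *
go((548.3,184.8,5),175.4)
b=imaging.capture("scene");cv2.imwrite("pics/s1full.png",b)
cv2.imwrite("pics/s1.png",cv2.resize(b[0:270,300:560],None,fx=2.2,fy=2.2,interpolation=cv2.INTER_CUBIC))
E
```

```text
from [548.1 186.1 101.2] [1.7998e+02 2.0000e-02 1.7547e+02] w 91.8 inc [-0.3 -1.3 96.2] spin 0.07
```

View pics/s1.png

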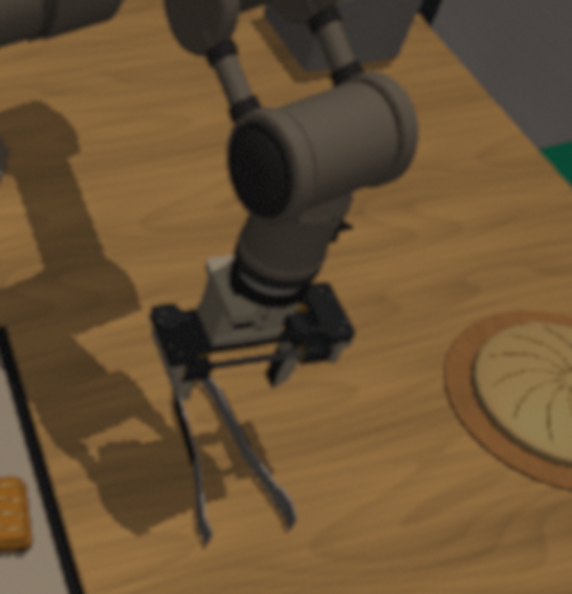

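The arm stands over the handle, with the tongs tips at crop (205,535) and (290,520). I'll check the fit against this view before descending.

```bash
python3 - <<'E'
from h import *
c,s=np.cos(np.radians(-4.6)),np.sin(np.radians(-4.6))
for x,y,z in((130,47,15),(130,-47,15),(130,47,0),(130,-47,0)):
    q=proj("scene",(548.3+c*x-s*y,184.8+s*x+c*y,z));print((x,y,z),q.round(1),((q-[300,0])*2.2).round())
E
```

```text
(130, 47, 15) [430.7 238.1] [288. 524.]
(130, -47, 15) [393.  244.3] [204. 537.]
(130, 47, 0) [428.9 241.1] [284. 531.]
(130, -47, 0) [391.6 247.3] [201. 544.]
```

The fit agrees with the scene view to about 1 px, so I'll descend.

Request:
{"api": "arm_command", "payload": {"increments": [0, 0, -1, 30, 0, 0, 0, -1, 60, 0, 0, 0, -1, 80, 0, 0, 0, -1, 92, 0, 0, 0, -1, 96, 0, 0, 0, -1, 96, 0, 0, 0, -1, 96, 0, 0.2, 0, -1, 96, 0, 0.3, 0, -1, 96, 0, 0.32, 0, -1, 96, 0, 0.34, 0, -1, 96, 0, 0.36, 0, -1, 96, 0, 0.37, 0, -1, 96, 0, 0.38, 0, -1, 96, 0, 0.38, 0, -1, 96, 0, 0.38, 0, -1, 96, 0]}}

```text
time: 3.9
tool_pos: [549.0, 184.2, 4.9]
tcp_rot: [3.141, 0.001, 3.061]
contact_force: [1.4, 0.2, 3.3]
grip_width: 57.1
```

Request:
{"api": "arm_command", "payload": {"increments": [0.38, 0, 0, -5, 0, 0.38, 0, 0, -20, 0, 0.38, 0, 0, -50, 0, 0.38, 0, 0, -80, 0, 0.38, 0, 0, -95, 0, 0.38, 0, 0, -100, 0, 0.38, 0, 0, -100, 0, 0.38, 0, 0, -100, 0]}}

```text
time: 4.9
tool_pos: [548.0, 184.0, 103.6]
tcp_rot: [-3.141, -0.002, 3.061]
contact_force: [-0.0, 0.3, -1.3]
grip_width: 56.8
```

```bash
python3 - <<'E'
from h import *
o=sensors.get_obs();print(o["contact_force"].round(2),o["moment"].round(3))
go((460.8,-275.8,130),176)
b=imaging.capture("scene");cv2.imwrite("pics/s2full.png",b);a=imaging.capture("top");cv2.imwrite("pics/t2full.png",a)
cv2.imwrite("pics/s2.png",np.hstack([cv2.resize(b[100:260,340:460],(390,520),interpolation=cv2.INTER_CUBIC),cv2.resize(a[130:290,100:220],(390,520),interpolation=cv2.INTER_CUBIC)]))
E
```

```text
[-0.    0.26 -1.26] [ 0.028 -0.015  0.004]
from [548.  184.  103.6] [-1.7997e+02 -1.2000e-01  1.7538e+02] w 56.8 inc [  50.  -465.3  -26.1] spin -0.62
```

View pics/s2.png

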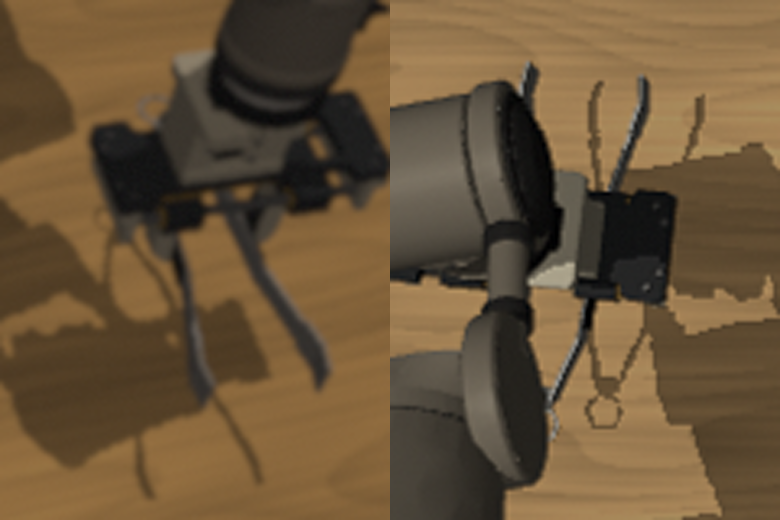

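The tongs are held level and the force reading matches their weight (about 1.3 N). In the top half of the picture the tip ends are at (531,65) and (643,80), and in the scene half the tip ends are at about (208,400) and (322,387). I'll compare these with the held model.

```bash
python3 - <<'E'
from h import *
o=sensors.get_obs();p=o["tool_pos"];yaw=o["tcp_rot"][2]-np.pi
c,s=np.cos(yaw),np.sin(yaw)
for z in(26,11,-4):
  for y in(43,-43):
    w=(p[0]+c*130-s*y,p[1]+s*130+c*y,p[2]+z)
    print(z,y,"top",((proj("top",w)-[100,130])*3.25+[390,0]).round(),"scene",((proj("scene",w)-[340,100])*3.25).round())
E
```

```text
26 43 top [516.  62.] scene [337. 365.]
26 -43 top [636.  72.] scene [215. 384.]
11 43 top [522.  67.] scene [331. 377.]
11 -43 top [640.  77.] scene [209. 396.]
-4 43 top [528.  71.] scene [324. 389.]
-4 -43 top [645.  81.] scene [204. 408.]
```

Request:
{"api": "arm_command", "payload": {"increments": [0.38, 3, -20, -10, 0, 0.38, 7, -60, -20, 0, 0.38, 11, -105, -26, 0, 0.38, 16, -150, -26, 0, 0.38, 21, -195, -26, 0, 0.38, 26, -240, -26, 0, 0.38, 31, -285, -26, 0, 0.38, 36, -330, -26, 0, 0.38, 41, -375, -26, 0, 0.38, 45, -415, -26, 0, 0.38, 48, -445, -26, -0.6, 0.38, 49, -460, -26, -0.6, 0.38, 49, -465, -26, -0.6, 0.38, 49, -465, -26, -0.6, 0.38, 49, -465, -26, -0.6, 0.38, 49, -465, -26, -0.6]}}

```text
time: 7.0
tool_pos: [462.7, -274.7, 130.7]
tcp_rot: [3.141, -0.0, 3.073]
contact_force: [-0.2, -0.9, -0.6]
grip_width: 56.9
```

```bash
python3 - <<'E'
from h import *
go((461.5,-275.8,60),176)
b=imaging.capture("scene");a=imaging.capture("top");cv2.imwrite("pics/s3full.png",b);cv2.imwrite("pics/t3full.png",a)
cv2.imwrite("pics/s3.png",np.hstack([cv2.resize(b[150:280,150:250],(400,520),interpolation=cv2.INTER_CUBIC),cv2.resize(a[140:270,300:400],(400,520),interpolation=cv2.INTER_CUBIC)]))
o=sensors.get_obs();p=o["tool_pos"];yaw=o["tcp_rot"][2]-np.pi
c,s=np.cos(yaw),np.sin(yaw)
for z in(26,-4):
 for x in (90,130):
  for y in(43,-43):
    w=(p[0]+c*x-s*y,p[1]+s*x+c*y,p[2]+z)
    print(x,y,z,"top",((proj("top",w)-[300,140])*4+[400,0]).round(),"scene",((proj("scene",w)-[150,150])*4).round())
E
```

```text
from [ 462.7 -274.7  130.7] [179.99  -0.   176.05] w 56.9 inc [ 1.1 -1.2 70.7] spin 0.05
90 43 26 top [546. 251.] scene [302. 215.]
90 -43 26 top [700. 263.] scene [139. 240.]
130 43 26 top [551. 181.] scene [312. 277.]
130 -43 26 top [704. 192.] scene [146. 305.]
90 43 -4 top [540. 258.] scene [306. 245.]
90 -43 -4 top [690. 269.] scene [148. 271.]
130 43 -4 top [545. 189.] scene [317. 307.]
130 -43 -4 top [694. 200.] scene [155. 334.]
```

View pics/s3.png

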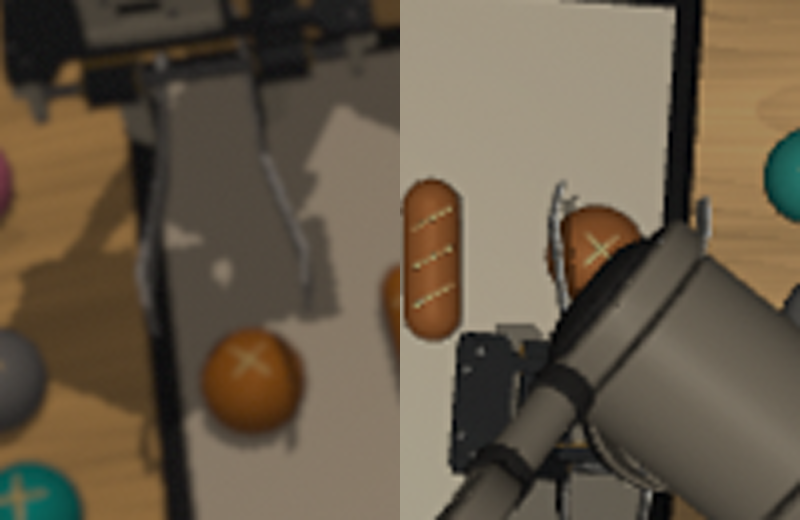

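The top half shows the left tip at (560,185) and the right tip at (704,200). The scene half shows the ends at (305,290) and (150,335). The mouth sits about 3 mm toward −y of the model, so I'll shift +y a little, go half down and look again.

Request:
{"api": "arm_command", "payload": {"increments": [0.38, 0, 2, 15, 0, 0.38, 0, 2, 40, 0, 0.38, 0, 2, 60, 0, 0.38, 0, 2, 70, 0, 0.38, 0, 2, 75, 0, 0.38, 0, 2, 75, 0, 0.38, 0, 2, 75, 0]}}

```text
time: 7.98
tool_pos: [463.0, -273.7, 56.3]
tcp_rot: [-3.141, 0.001, 3.072]
contact_force: [-0.1, -0.1, -1.0]
grip_width: 57.0
```

```bash
cat > look.py <<'E'
from h import *
import sys
b=imaging.capture("scene");a=imaging.capture("top")
cv2.imwrite(f"pics/{sys.argv[1]}.png",np.hstack([cv2.resize(b[170:280,165:250],(402,520),interpolation=cv2.INTER_CUBIC),cv2.resize(a[150:260,310:395],(402,520),interpolation=cv2.INTER_CUBIC)]))
o=sensors.get_obs();p=o["tool_pos"];yaw=o["tcp_rot"][2]-np.pi
print(p.round(1),o["grip_width"],o["contact_force"].round(1))
c,s=np.cos(yaw),np.sin(yaw); k=520/110
h=43 if o["grip_width"]>53 else 32.5
for z in(26,-4):
 for x in (90,130):
  for y in(h,-h):
    w=(p[0]+c*x-s*y,p[1]+s*x+c*y,p[2]+z)
    print(x,y,z,"top",((proj("top",w)-[310,150])*k+[402,0]).round(),"scene",((proj("scene",w)-[165,170])*k).round())
E
python3 look.py s4
```

```text
[ 462.9 -273.7   56.3] 57.09878125248447 [-0.5  0.1 -0.5]
90 43 26 top [509. 267.] scene [302. 246.]
90 -43 26 top [679. 280.] scene [121. 275.]
130 43 26 top [514. 189.] scene [314. 318.]
130 -43 26 top [684. 202.] scene [129. 348.]
90 43 -4 top [503. 274.] scene [306. 278.]
90 -43 -4 top [669. 286.] scene [130. 307.]
130 43 -4 top [508. 197.] scene [318. 349.]
130 -43 -4 top [674. 210.] scene [138. 379.]
```

View pics/s4.png

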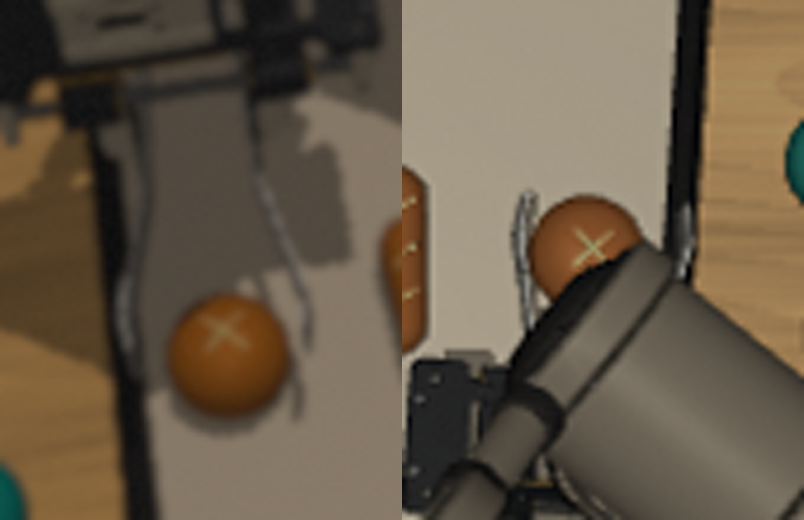

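The roll lies between the tips. Measured offsets put the mouth centre at about (570,−284) against the roll at (570.5,−283.5), so I'll descend the remaining 39 mm.

Request:
{"api": "arm_command", "payload": {"increments": [0.38, 0, 1, 6, 0, 0.38, 0, 1, 14, 0, 0.38, 0, 1, 22, 0, 0.38, 0, 1, 30, 0, 0.38, 0, 1, 36, 0, 0.38, 0, 1, 39, 0, 0.38, 0, 1, 39, 0, 0.38, 0, 1, 39, 0]}}

```text
time: 9.07
tool_pos: [462.8, -272.6, 16.9]
tcp_rot: [-3.141, 0.0, 3.072]
contact_force: [0.0, -0.3, -1.3]
grip_width: 56.7
```

```bash
python3 look.py s5
```

```text
[ 462.8 -272.5   16.9] 57.237498268654406 [-0.6  0.2 -0.6]
90 43 26 top [499. 276.] scene [310. 287.]
90 -43 26 top [664. 288.] scene [135. 316.]
130 43 26 top [504. 200.] scene [322. 357.]
130 -43 26 top [669. 212.] scene [143. 387.]
90 43 -4 top [493. 282.] scene [314. 317.]
90 -43 -4 top [655. 294.] scene [144. 346.]
130 43 -4 top [498. 208.] scene [326. 386.]
130 -43 -4 top [659. 220.] scene [152. 416.]
```

View pics/s5.png

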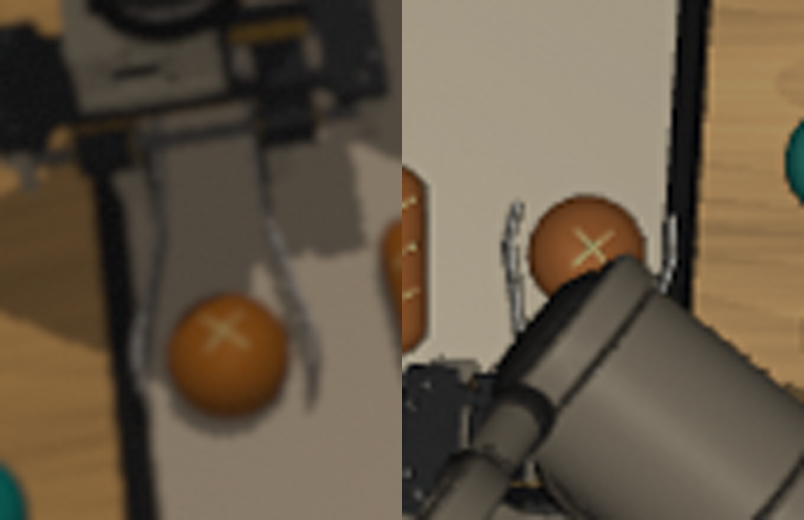

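The mouth straddles the roll: plates at columns ~508 and ~672, roll from 530 to 643, and the V bend at row ~245 against roll centre ~250. I'll close gently.

Request:
{"api": "arm_command", "payload": {"increments": [0.4, 0, 0, 0, 0, 0.42, 0, 0, 0, 0, 0.44, 0, 0, 0, 0, 0.45, 0, 0, 0, 0, 0.46, 0, 0, 0, 0, 0.47, 0, 0, 0, 0, 0.48, 0, 0, 0, 0, 0.485, 0, 0, 0, 0, 0.49, 0, 0, 0, 0, 0.49, 0, 0, 0, 0, 0.49, 0, 0, 0, 0]}}

```text
time: 10.55
tool_pos: [462.7, -272.4, 16.7]
tcp_rot: [3.141, -0.0, 3.072]
contact_force: [-0.4, 0.3, -1.2]
grip_width: 46.7
```

Request:
{"api": "arm_command", "payload": {"increments": [0.495, 0, 0, 0, 0, 0.5, 0, 0, 0, 0, 0.5, 0, 0, 0, 0, 0.5, 0, 0, 0, 0]}}

```text
time: 11.05
tool_pos: [462.7, -272.5, 16.7]
tcp_rot: [3.142, 0.0, 3.071]
contact_force: [1.2, -0.4, -0.9]
grip_width: 46.4
```

Request:
{"api": "arm_command", "payload": {"increments": [0.51, 0, 0, 0, 0, 0.51, 0, 0, 0, 0, 0.51, 0, 0, 0, 0]}}

```text
time: 11.42
tool_pos: [462.7, -272.5, 16.7]
tcp_rot: [3.142, 0.0, 3.071]
contact_force: [-0.5, -0.1, -1.6]
grip_width: 46.3
```

The fingers stop at 46.3 mm, so the tongs are on the roll. I'll lift slowly.

Request:
{"api": "arm_command", "payload": {"increments": [0.51, 0, 0, -3, 0, 0.51, 0, 0, -8, 0, 0.51, 0, 0, -15, 0, 0.51, 0, 0, -22, 0, 0.51, 0, 0, -27, 0, 0.51, 0, 0, -30, 0, 0.51, 0, 0, -30, 0, 0.51, 0, 0, -30, 0]}}

```text
time: 12.42
tool_pos: [462.6, -272.3, 46.5]
tcp_rot: [3.141, -0.0, 3.072]
contact_force: [0.4, -0.3, -1.8]
grip_width: 45.8
```

```bash
python3 look.py s6; python3 -c "
from h import *
o=sensors.get_obs();print(o['contact_force'].round(2),o['moment'].round(3))"
```

```text
[ 462.5 -272.3   46.4] 46.003839367140394 [ 0.7 -0.2 -2.1]
90 32.5 26 top [525. 272.] scene [284. 259.]
90 -32.5 26 top [653. 281.] scene [149. 281.]
130 32.5 26 top [530. 194.] scene [296. 330.]
130 -32.5 26 top [657. 204.] scene [158. 353.]
90 32.5 -4 top [518. 278.] scene [289. 290.]
90 -32.5 -4 top [643. 288.] scene [157. 312.]
130 32.5 -4 top [524. 202.] scene [301. 361.]
130 -32.5 -4 top [648. 212.] scene [166. 384.]
[ 0.71 -0.22 -2.14] [0.049 0.036 0.029]
```

View pics/s6.png

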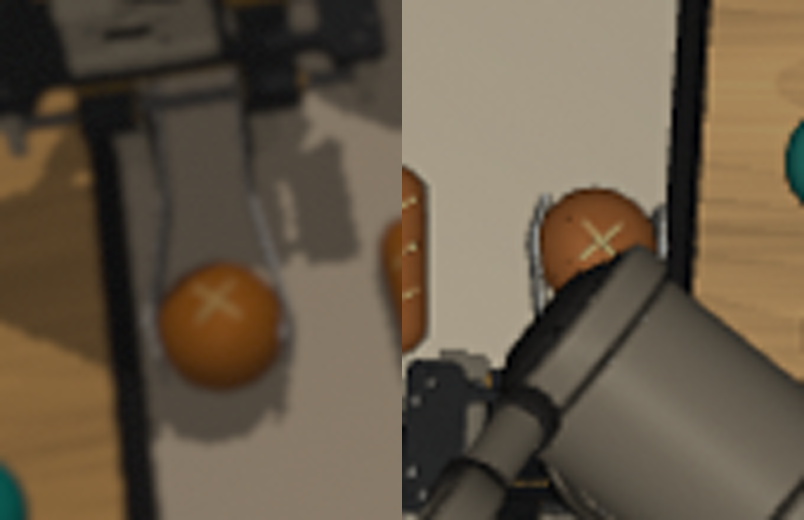

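The roll is clamped and has risen with the tips: in the scene half it moved from row 355 to 325, with its shadow separated. I'll lift further.

Request:
{"api": "arm_command", "payload": {"increments": [0.51, 0, 0, -5, 0, 0.51, 0, 0, -15, 0, 0.51, 0, 0, -28, 0, 0.51, 0, 0, -42, 0, 0.51, 0, 0, -56, 0, 0.51, 0, 0, -70, 0, 0.51, 0, 0, -84, 0, 0.51, 0, 0, -96, 0, 0.51, 0, 0, -105, 0, 0.51, 0, 0, -109, 0, 0.51, 0, 0, -110, 0, 0.51, 0, 0, -110, 0, 0.51, 0, 0, -110, 0, 0.51, 0, 0, -110, 0, 0.51, 0, 0, -110, 0, 0.51, 0, 0, -110, 0, 0.51, 0, 0, -110, 0]}}

```text
time: 14.65
tool_pos: [462.7, -272.5, 156.7]
tcp_rot: [3.141, -0.0, 3.072]
contact_force: [0.1, -0.1, -2.0]
grip_width: 46.2
```

```bash
python3 - <<'E'
from h import *
o=sensors.get_obs();p=o["tool_pos"];print(p.round(1),o["grip_width"],o["contact_force"].round(2),o["moment"].round(3),abs(o["dq"]).max())
b=imaging.capture("scene");cv2.imwrite("pics/s7.png",cv2.resize(b[90:290,130:330],(600,600),interpolation=cv2.INTER_CUBIC))
for z in(0,10):print("roll pred",((proj("scene",(570.5,-283.5,p[2]+z))-[130,90])*3).round())
E
```

```text
[ 462.7 -272.5  156.7] 46.24561568383456 [ 0.12 -0.12 -2.02] [0.016 0.089 0.025] 0.0011053564040152215
roll pred [227. 372.]
roll pred [225. 364.]
```

View pics/s7.png

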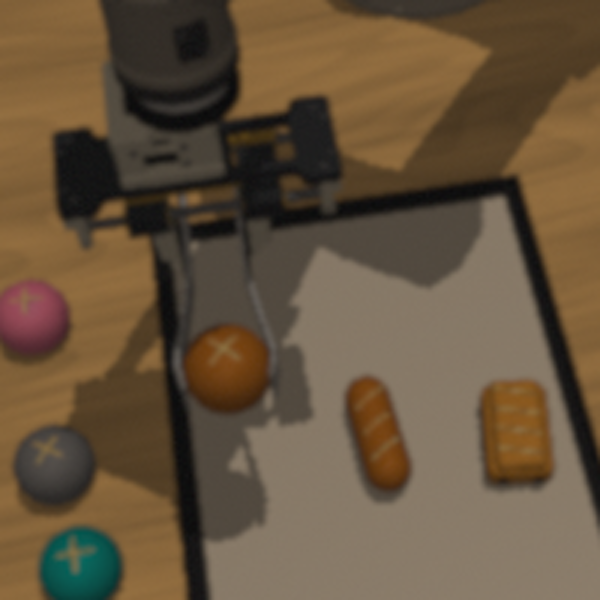

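The roll is at (229,368), within a few pixels of where it should be, held between both plates about 14 cm up. The finger bun and pastry have not moved. I'll hand in.

```bash
python3 -c "
from h import *
o=sensors.get_obs();print(o['time'],o['tool_pos'].round(1),round(o['grip_width'],1))
print(ticket.close_job())"
```

```text
14.7 [ 462.7 -272.4  156.7] 46.2
the job is handed in; nothing more can be done
None
```

The golden-brown roll is held still between the tongs' tips, with its base about 14 cm above the sheet, and the job was handed in at 14.7 s. I gripped the tongs at mid-handle, carried them part-squeezed (57 mm), lowered the open mouth over the roll, closed gently and lifted 140 mm.

**Last checks:**
- **Position:** the roll appears where expected between both plates, to a few pixels.
- **Grip:** the opening is steady at 46.2 mm, and the arm is still.
- **Weight:** the wrist reads about 2 N down, which fits the tongs plus the roll.
- **Bystanders:** the finger bun and the pastry look unmoved, and the gripper stayed well clear of the roll in every view.

**One disagreement:** during the approach the tips sat about 3 mm off the modelled position. I corrected for that before descending. The squeeze on the roll itself was not measured directly.

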